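# Make up two cheese kits at the counter

## Task

Make up the two cheese kits in the wooden trays, one piece to a compartment, everything standing or lying flat on the tray floor. The long tray with three compartments gets the short honey jar, upright in the middle, with the large round cheese and the oblong piece of hard cheese in the compartments either side of it (either way round); the squarish tray with two compartments gets the small round cheese in one compartment and the cheese knife lying wholly within the other. Set each piece down gently rather than dropping it, and leave the tall jar standing where it is.

Things in the scene. Friction and masses are not known exactly. Their poses are not given: they have to be found in the camera images.
- tray3: Long shallow light-wood tray, three equal compartments in a row, fixed. 106 x 264 mm outside (own x by own y), 16 mm high overall; floor 5 mm thick, walls and the two dividers 5 mm thick, dividers 14 mm high. Origin: centre of its underside; z up. The compartments are 96 mm (x) by 81 mm (y), centred on its y axis at y = -86, 0 and +86 mm.
- tray2: Squarish shallow light-wood tray, two equal compartments, fixed. 155 x 150 mm outside (own x by own y), 16 mm high overall; floor 5 mm thick, walls and the one divider 5 mm thick, divider 14 mm high. Origin: centre of its underside; z up. The compartments are 145 mm (x) by 67 mm (y), centred on its y axis at y = -36 and +36 mm.
- wheel_big: The larger of the two round cheeses, yellow wax with a paper disc on top: an upright disc 62 mm in diameter and 36 mm high, about 110 g. Origin: centre of its underside, z up.
- wheel_small: The smaller of the two round cheeses, same look: an upright disc 46 mm in diameter and 32 mm high, about 60 g. Origin: centre of its underside, z up.
- bar: Oblong piece of pale hard cheese with rind on one end: a block 74 mm (own x) by 40 mm (own y) by 38 mm high, about 130 g. Origin: centre of its underside, z up.
- knife: Short cheese knife lying flat, 120 mm long, about 70 g: black handle 28 mm wide (own y) and 28 mm high from x = -40 to +35 mm, then a steel blade 22 mm wide, 3 mm thick, at half the handle's height, to x = +80 mm. Rests on the handle, blade clear of the table. Origin: under the handle, on its underside, close to the centre of mass; grip there across y. x to the tip, z up.
- knife_tip (a point): The tip of the cheese knife's blade, at (80, 0, 14) mm in the knife's frame.
- jar_short: The shorter of the two closed amber honey jars with steel caps: 44 mm in diameter, 58 mm high, about 120 g. Origin: centre of its underside, z up.
- jar_tall: The taller and wider honey jar, same look: 56 mm in diameter, 85 mm high. It is not part of a kit and stays. Origin: centre of its underside, z up.
Not all that is in view belongs to the job. Of the things shaped like the knife, the black one is meant.

How it is judged:
At the end, for the whole second after the job is handed in: Long tray: short jar in the middle, large round and oblong cheese in the outer compartments. Squarish tray: small round cheese in one, whole knife in the other. All on the tray floor (within 4 mm, tilt under 0.1 rad), at rest; tall jar upright, within 25 mm of its start (z of wheel_big in the frame of tray3 between 0 and 0.009 m and angle between each of wheel_big, jar_short, bar, wheel_small, knife, jar_tall's own z axis and vertical below 0.1 rad and linear speed of each of wheel_big, jar_short, bar, wheel_small, knife below 0.02 m/s and z of jar_short in the frame of tray3 between 0 and 0.009 m and z of bar in the frame of tray3 between 0 and 0.009 m and z of wheel_small in the frame of tray2 between 0 and 0.009 m and z of knife in the frame of tray2 between 0 and 0.009 m and x of wheel_big in the frame of tray3 between -0.045 and 0.045 m and x of jar_short in the frame of tray3 between -0.045 and 0.045 m and x of bar in the frame of tray3 between -0.045 and 0.045 m and x of wheel_small in the frame of tray2 between -0.06 and 0.06 m and x of knife in the frame of tray2 between -0.07 and 0.07 m and x of knife_tip in the frame of tray2 between -0.075 and 0.075 m and y of jar_short in the frame of tray3 between -0.038 and 0.038 m and ((y of wheel_big in the frame of tray3 between 0.047 and 0.127 m and y of bar in the frame of tray3 between -0.127 and -0.047 m) or (y of wheel_big in the frame of tray3 between -0.127 and -0.047 m and y of bar in the frame of tray3 between 0.047 and 0.127 m)) and ((y of wheel_small in the frame of tray2 between 0.004 and 0.071 m and y of knife in the frame of tray2 between -0.071 and -0.004 m and y of knife_tip in the frame of tray2 between -0.073 and 0 m) or (y of wheel_small in the frame of tray2 between -0.071 and -0.004 m and y of knife in the frame of tray2 between 0.004 and 0.071 m and y of knife_tip in the frame of tray2 between 0 and 0.073 m)) and distance of jar_tall from where it was at the start of the episode below 0.025 m); the robot touches nothing.
It fails at once if the large round cheese is dropped (falls freely at more than 0.7 m/s, a drop of some 25 mm) (linear speed of wheel_big above 0.7 m/s and contact force between wheel_big and anything else below 0.02 N).
It fails at once if the short jar is dropped (falls freely at more than 0.7 m/s, a drop of some 25 mm) (linear speed of jar_short above 0.7 m/s and contact force between jar_short and anything else below 0.02 N).
It fails at once if the oblong cheese is dropped (falls freely at more than 0.7 m/s, a drop of some 25 mm) (linear speed of bar above 0.7 m/s and contact force between bar and anything else below 0.02 N).
It fails at once if the small round cheese is dropped (falls freely at more than 0.7 m/s, a drop of some 25 mm) (linear speed of wheel_small above 0.7 m/s and contact force between wheel_small and anything else below 0.02 N).
It fails at once if the knife is dropped (falls freely at more than 0.7 m/s, a drop of some 25 mm) (linear speed of knife above 0.7 m/s and contact force between knife and anything else below 0.02 N).
It also fails if it takes over 109 s, if anything falls off the work surface, if the arm or the gripper's body presses on something with over 40 N, if the wrist force passes 120 N, or if a joint passes its speed limit or range.

## Robot

A 7-joint arm with a two-finger parallel gripper is mounted at the origin on the work surface. World frame = base frame: x ahead of the robot, y to its left, z up, the work surface at z = 0. Lengths are in m, angles in rad, forces in N, time in s.
With the tool pointing down it reaches from about 0.425 to 0.925 m from the base axis. Payload 6.8 kg.
Tool frame: the origin (TCP) lies between the finger pads; the fingertips stand 22 mm ahead of it and the grasp point (between the pads) lies 3 mm ahead of it; z points along the fingers, y is the line along which they close (so a half turn about z gives the same grasp; the last joint's range is limited). The gripper opens to 85 mm and grips with 20 to 120 N. Pads are 22 mm wide; open, the fingers measure 114 mm over their backs; the gripper's body (76 mm by 85 mm) begins 54 mm behind the grasp point. The pads swing forward as they close: fully open they stand 13 mm farther back than shut.
Start: joints at [1.194, 0.477, 0.022, 1.555, -0.011, 1.109, -0.083], TCP at [0.179, -0.651, 0.218] pointing down, gripper open.
Joint ranges: [-2.96, 2.96], [-0.34, 2.1], [-1.41, 1.46], [0.24, 2.44], [-1.37, 4.51], [0.17, 1.92], [-2.96, 2.96]. Speed limits (rad/s): [2.39, 2.39, 3.14, 3.14, 3.14, 3.14, 3.14].

## Interface

Orientations are given as a unit quaternion [w, x, y, z].
In Python, from station import bot gives the robot as it stands.
- The arm moves only by the tool servo_tool, never from a script. Its argument "motion" is a list that holds one entry, the list of rows, each a list of 5 numbers: the opening, from 0 (shut) to 1 (fully open), then the shift along the world's x, y, z each as a share of 0.04 m, from -1 to 1, then the turn about the world's z as a share of 0.12 rad, from -1 to 1. A call has 1 to 20 rows; each row shifts and turns the commanded pose from where the row before left it; what a row does not reach is not made up. A row lasts 1/10 s, in which the tool goes at most 50 mm and 8.59 degrees, less where a joint would pass 70% of its speed; a pose out of reach is approached as far as the arm can. A call with a number of a shift or a turn outside -1 to 1 is refused whole. A call with a gripper value outside its range is refused whole. The fingers move at their own pace and stop on an object; "newtons" is the grip in N (left out, the last holds). Time passes only in rows, so rows that do not move let the fingers close. It gives the time, the measured TCP pose, the force, the opening and the grip force at its end, in the units of the state.
- bot.get_obs(): the state, without advancing time (a new reading comes with each control period).
- bot.read_camera(name): name is "side" or "top"; returns (picture, depth): 400x640x3 uint8, red, green, blue; 400x640 float32, m along the optical axis (not along the pixel's ray), 0 where there is no reading.
- bot.get_calibration(name): a dict with "fovy" (degrees; the focal length in pixels is half the picture's height over the tangent of half this angle, whatever the lens; pixels are square), "cx", "cy" (the principal point, pixels), "view" (4x4, takes a point from world to camera coordinates). Camera axes: x right, y down, z forward; pixel columns grow to the right and rows downward; lengths in m; the calibration is good to about 2 mm. A picture is of the moment at which its call begins. get_calibration takes no time and is no camera call.
- bot.hand_in(): hands the job in; it is judged then, once.
The state is a dict: "t": time; "q": joint angles; "joint_vel": joint speeds; "joint_torque": joint torques, N m; "eef_pos": TCP position; "tool_rot": TCP orientation; "contact_force": force on the tool from outside, world axes, zero at the start; "torque": the same for the moment, N m; "gripper_width": opening from 0.0 (shut) to 1.0 (fully open); "grasp_force": force on a finger pad.
Only numpy, scipy, OpenCV 4.12 (cv2) and the standard library are available. Lean on these libraries where they do the work, as an engineer would, in place of code of your own. Each camera call takes 0.05 s, during which the arm holds its last target. There are 200 camera calls.

## Working session

There is one attempt and no reset: what is moved stays moved. The work goes in short steps, Python scripts to look and compute and a tool call to move; the robot and the scene stay as the last step left them, time stands still between calls to the robot, and variables do not carry over. Pictures are saved under pics/ and viewed, at most 15 in all, crops included, and the job is handed in when it is done.

Besides the shell and the picture viewer there is one more tool, called by a JSON object that holds its "fn" and its "kwargs". servo_tool: Moves the arm, as the interface text tells. Shift numbers are shares of 0.04 m and turn numbers shares of 0.12 rad, none past 1 either way. Its arguments: {"type":"object","properties":{"motion":{"type":"array"},"newtons":{"type":"number"}},"required":["motion"]}

```bash
mkdir -p pics
cat > h.py <<'E'
import numpy as np, cv2
from station import bot
def cam(n):
    p,d=bot.read_camera(n); c=bot.get_calibration(n); f=200/np.tan(np.radians(c["fovy"])/2)
    v,u=np.mgrid[0:400,0:640]; P=np.stack([(u-c["cx"])/f*d,(v-c["cy"])/f*d,d,np.ones_like(d)],-1)
    W=P@np.linalg.inv(np.array(c["view"])).T
    return p,d,W[...,:3]
E
python3 - <<'E'
from h import *
for n in("top","side"):
    p,d,W=cam(n); np.savez(n,p=p,d=d,W=W)
    cv2.imwrite(f"pics/{n}0.png",cv2.resize(p[...,::-1],(800,500)))
    print(n,bot.get_calibration(n))
print(bot.get_obs())
E
```

```text
top {'fovy': 52.11300753162509, 'cx': 327.0893138005075, 'cy': 187.84525976016621, 'view': array([[ 0.02072447, -0.99932229, -0.03042123,  0.00568494],
       [-0.99750331, -0.01861296, -0.06812272,  0.48465111],
       [ 0.06751033,  0.03175708, -0.99721304,  0.99059956],
       [ 0.        ,  0.        ,  0.        ,  1.        ]])}
side {'fovy': 53.8915148940415, 'cx': 317.56654469689596, 'cy': 202.05419387388307, 'view': array([[-0.91669457, -0.39914214, -0.01888423,  0.476209  ],
       [-0.26303892,  0.63833791, -0.72341913,  0.16966318],
       [ 0.30080158, -0.6581871 , -0.69015081,  0.95075957],
       [ 0.        ,  0.        ,  0.        ,  1.        ]])}
{'t': 0.1, 'q': array([ 1.19388443,  0.4777352 ,  0.02233484,  1.55634853, -0.01149821,
        1.10935064, -0.08311044]), 'joint_vel': array([ 1.13313283e-03, -2.09076839e-03, -9.07330574e-05, -4.23022491e-03,
        2.48945970e-03,  8.82004811e-04, -4.79160188e-04]), 'joint_torque': array([ 3.93579860e-03, -5.97759533e+01,  1.61302596e+00, -2.81954813e+01,
        1.27471058e-02,  4.94464359e-03, -2.48090691e-05]), 'eef_pos': array([ 0.17910876, -0.65020803,  0.21681264]), 'tool_rot': array([-8.38587563e-04,  9.90979583e-01,  1.34010195e-01, -1.75830728e-04]), 'contact_force': array([-0.15886492,  0.03334344, -0.20689046]), 'torque': array([-0.02525787,  0.03995133,  0.03909864]), 'grasp_force': 0.0, 'gripper_width': 1.0024171304085623}
```

View pics/top0.png

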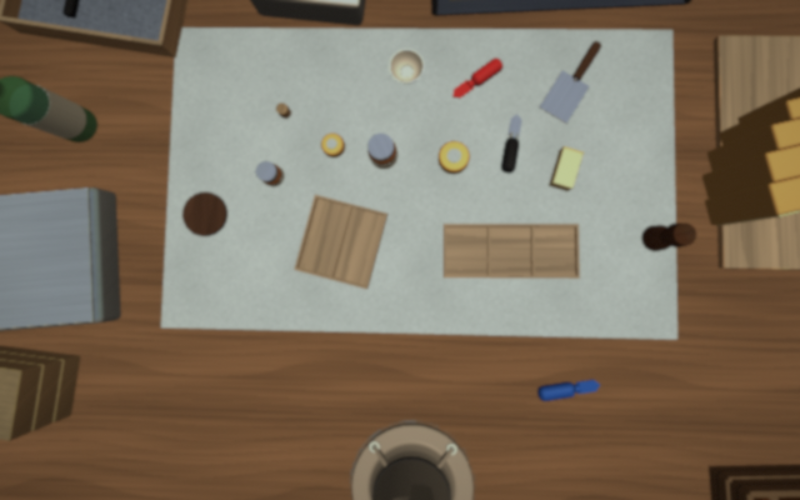

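View pics/side0.png

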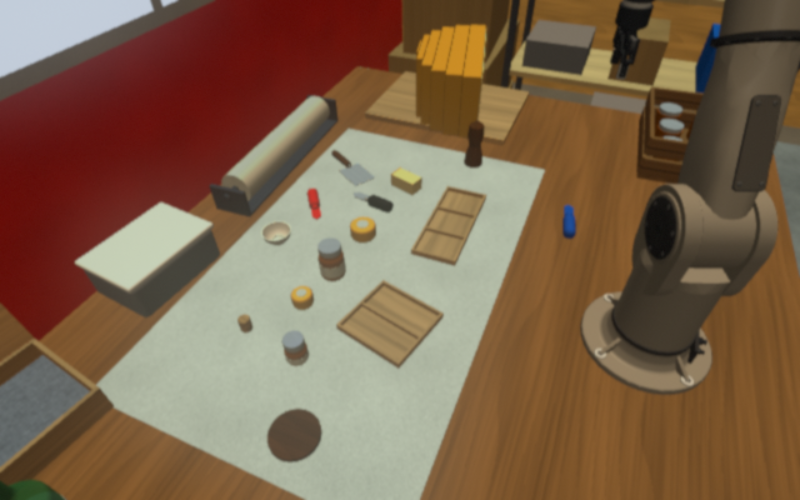

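The top view shows, in 800-wide pixels:

- Pieces: short jar (268,173), small wheel (333,145), tall jar (382,150), big wheel (455,157), black knife (512,145) with its tip up, and bar (567,168).
- Trays: tray2 (341,242) and tray3 (511,251).
- Bystanders: the red and blue lookalikes, the spatula and the bowl.

Run:
```python
from h import *
D=np.load("top.npz");W=D["W"];p=D["p"];d=D["d"]
# table plane check
for n in("top","side"):
    w=np.load(n+".npz")["W"]; print(n,"table z",[np.round(np.median(w[b:b+6,a:a+6,2]),4) for a,b in((150,40),(330,200),(480,170),(250,240))])
names=dict(jar_short=(268,173,.035),wheel_small=(333,145,.018),jar_tall=(382,150,.06),wheel_big=(455,157,.02),knife=(512,148,.009),bar=(567,168,.02),tray2=(341,242,.0075),tray3=(511,251,.0075))
for k,(u,v,th) in names.items():
    u=int(u*.8);v=int(v*.8)
    m=((W[...,2]>th)&(d>0)).astype(np.uint8)
    n,l,s,c=cv2.connectedComponentsWithStats(m,connectivity=4); i=l[v,u]; q=W[l==i]
    zt=np.percentile(q[:,2],80); top=q[q[:,2]>zt-.012] if k!="knife" else q
    r=cv2.minAreaRect(top[:,:2].astype(np.float32)*1000)
    print(k,i,len(q),"ztop",zt.round(4),"mean",top.mean(0).round(4),"rect",np.round(r[0],1),np.round(r[1],1),round(r[2],1))
a=cv2.resize(p[70:240,190:490,::-1],(800,453),interpolation=cv2.INTER_CUBIC)
cv2.imwrite("pics/c1.png",a)
```

```text
top table z [np.float64(0.0023), np.float64(0.0015), np.float64(0.0008), np.float64(0.0011)]
side table z [np.float64(0.118), np.float64(0.0069), np.float64(-0.0017), np.float64(-0.0009)]
jar_short 58 248 ztop 0.0594 mean [0.6001 0.2903 0.0578] rect [600.7 291. ] [38.4 39.1] 47.9
wheel_small 45 275 ztop 0.0337 mean [0.6609 0.1693 0.0316] rect [661.7 169.8] [43.6 44.2] 21.5
jar_tall 45 403 ztop 0.0866 mean [0.6452 0.0687 0.0851] rect [645.7  68.8] [48.2 47.9] 20.3
wheel_big 186 503 ztop 0.0379 mean [ 0.6392 -0.0698  0.0361] rect [640.3 -69.7] [61.  58.6] 0.6
knife 122 467 ztop 0.0276 mean [ 0.6653 -0.1841  0.0225] rect [ 671.8 -186.2] [ 28.3 119.3] 80.0
bar 187 580 ztop 0.0397 mean [ 0.6199 -0.2891  0.038 ] rect [ 620.5 -289.8] [41.  75.4] 72.8
tray2 259 753 ztop 0.0173 mean [0.4708 0.1511 0.0149] rect [470.9 150. ] [150.8 155.3] 76.5
tray3 0 204371 ztop 0.0027 mean [0.4463 0.0236 0.0064] rect [465.9  58.1] [1022.5 1655.9] 0.7
```

View pics/c1.png

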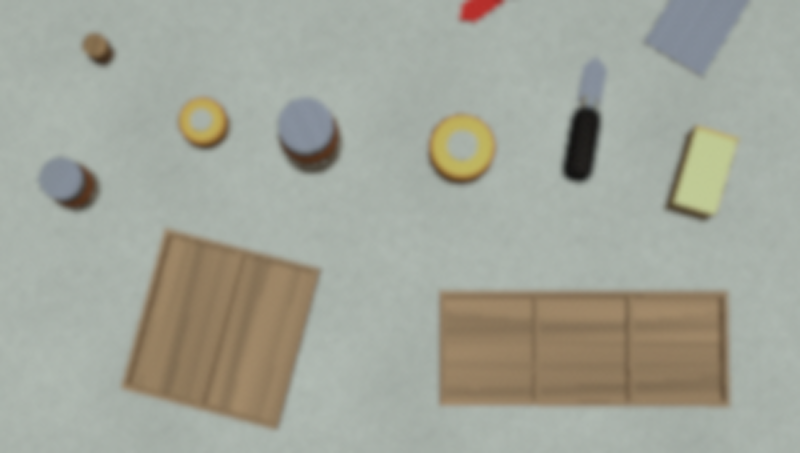

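Run:
```python
from h import *
c=bot.get_calibration("top"); f=200/np.tan(np.radians(c["fovy"])/2); I=np.linalg.inv(c["view"])
def g(u,v,z):
    r=I[:3,:3]@[(u-c["cx"])/f,(v-c["cy"])/f,1]; o=I[:3,3]; return o+r*(z-o[2])/r[2]
Q=[g(190+x*.375-.3,70+y*.3753-.3,.016)[:2] for x,y in((440,292),(727,292),(728,405),(440,405))]
print(np.round(Q,4),np.mean(Q,0))
Q=[g(190+x*.375-.3,70+y*.3753-.3,.016)[:2] for x,y in((168,231),(321,269),(279,428),(123,387))]
print(np.round(Q,4),np.mean(Q,0))
D=np.load("top.npz");W=D["W"]
m=(W[...,2]>.0105)&(W[...,2]<.022)&(abs(W[...,0]-.445)<.08)&(abs(W[...,1]+.167)<.16)
print(cv2.minAreaRect(W[m][:,:2].astype(np.float32)*1000))
```

```text
[[ 0.5069 -0.0523]
 [ 0.5116 -0.3148]
 [ 0.4083 -0.3155]
 [ 0.4028 -0.054 ]] [ 0.45740458 -0.18414648]
[[0.5595 0.2022]
 [0.5263 0.0582]
 [0.3786 0.0935]
 [0.4132 0.2393]] [0.46941349 0.14830841]
((458.71453857421875, -185.73548889160156), (103.25544738769531, 264.3274841308594), 1.1266791820526123)
```

{"fn": "servo_tool", "kwargs": {"motion": [[[1, 0.92, 0.75, 0, -0.4], [1, 0.92, 0.75, 0, -0.4], [1, 0.92, 0.75, 0, -0.4], [1, 0.92, 0.75, 0, -0.4], [1, 0.92, 0.75, 0, -0.4], [1, 0.92, 0.75, 0, -0.4], [1, 0.92, 0.75, 0, -0.4], [1, 0.92, 0.75, 0, -0.4], [1, 0.92, 0.75, 0, -0.4], [1, 0.92, 0.75, 0, -0.4], [1, 0.92, 0.75, 0, -0.4], [1, 0.92, 0.75, 0, -0.4], [1, 0, 0, 0, 0], [1, 0, 0, 0, 0]]], "newtons": 40}}

```text
t: 1.5
eef_pos: [0.6216, -0.2889, 0.2168]
tool_rot: [-0.0, 0.989, -0.151, -0.001]
contact_force: [-0.6, -0.3, -0.9]
gripper_width: 0.997
grasp_force: 0.0
```

{"fn": "servo_tool", "kwargs": {"motion": [[[1, 0, 0, -1, 0], [1, 0, 0, -1, 0], [1, 0, 0, -1, 0], [1, 0, 0, -1, 0], [1, -0.02, -0.02, -0.52, 0], [1, 0, 0, 0, 0], [0.3, 0, 0, 0, 0], [0.3, 0, 0, 0, 0], [0.3, 0, 0, 0, 0], [0.3, 0, 0, 0, 0], [0.3, 0, 0, 0, 0], [0.3, 0, 0, 0, 0]]], "newtons": 40}}

```text
t: 2.7
eef_pos: [0.6203, -0.2916, 0.0373]
tool_rot: [0.0, 0.988, -0.153, 0.0]
contact_force: [-0.0, 0.1, -1.0]
gripper_width: 0.298
grasp_force: 0.0
```

Run:
```python
from h import *
p,d,W=cam("side"); cv2.imwrite("pics/s1.png",cv2.resize(p[60:230,240:440,::-1],(706,600),interpolation=cv2.INTER_CUBIC))
o=bot.get_obs();print(o["grasp_force"],o["gripper_width"])
```

```text
0.0 0.29634584161472843
```

View pics/s1.png

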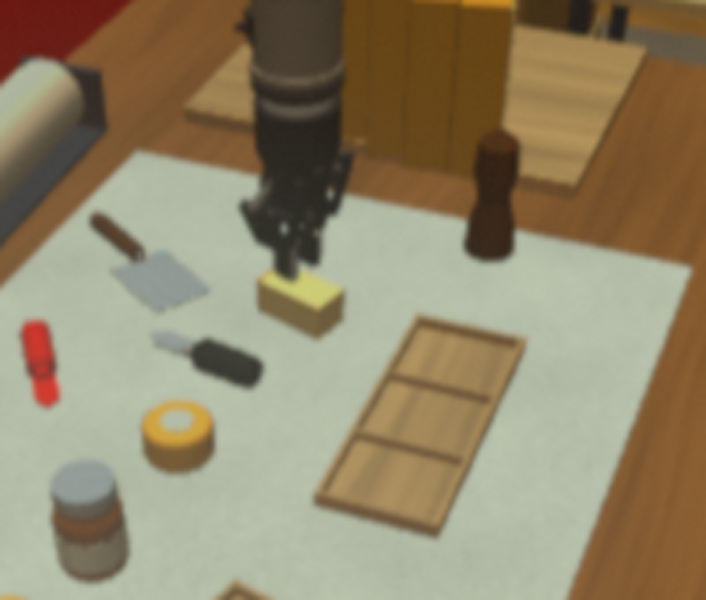

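The fingers shut without meeting the bar, and they seem to stand off it. I'll measure the fingers and the bar in the depth pictures.

Run:
```python
from h import *
p,d,W=cam("side")
s=200/706
for x,y in((288,272),(290,262),(312,250),(312,260),(258,228),(265,272),(340,292),(318,315),(300,290),(285,300)):
    u,v=int(240+x*s),int(60+y*s); print((x,y),p[v,u],W[v,u].round(4))
m=(p.max(-1)<60)&(W[...,2]<.12)&(np.abs(W[...,0]-.63)<.15)&(np.abs(W[...,1]+.29)<.1)
q=W[m]; 
for a in np.arange(0,.12,.01):
    k=q[(q[:,2]>=a)&(q[:,2]<a+.01)]
    if len(k): print(round(a,2),len(k),k.min(0).round(3),k.max(0).round(3))
p,d,W=cam("top"); cv2.imwrite("pics/t1.png",cv2.resize(p[60:220,350:550,::-1],(750,600),interpolation=cv2.INTER_CUBIC))
D=np.load("top.npz"); m=(D["W"][...,2]>.03)&(np.hypot(D["W"][...,0]-.62,D["W"][...,1]+.29)<.05)
print(bot.get_obs())
```

```text
(288, 272) [61 60 50] [ 0.6218 -0.2656  0.064 ]
(290, 262) [74 71 61] [ 0.6194 -0.2686  0.0742]
(312, 250) [48 48 40] [ 0.6104 -0.2974  0.074 ]
(312, 260) [52 52 44] [ 0.6125 -0.3024  0.0588]
(258, 228) [52 50 43] [ 0.6339 -0.2338  0.1286]
(265, 272) [192 178 122] [ 0.68   -0.346  -0.0016]
(340, 292) [172 169 116] [ 0.581  -0.2949  0.0362]
(318, 315) [111  95  62] [ 0.5881 -0.2603  0.0293]
(300, 290) [204 203 118] [ 0.6184 -0.282   0.0348]
(285, 300) [125 107  68] [ 0.6287 -0.2723  0.0304]
0.05 4 [ 0.613 -0.305  0.059] [ 0.624 -0.3    0.059]
0.06 15 [ 0.609 -0.307  0.061] [ 0.625 -0.263  0.07 ]
0.07 22 [ 0.607 -0.306  0.07 ] [ 0.63  -0.262  0.08 ]
0.08 14 [ 0.607 -0.308  0.081] [ 0.626 -0.26   0.09 ]
0.09 26 [ 0.605 -0.314  0.09 ] [ 0.625 -0.25   0.1  ]
0.1 35 [ 0.599 -0.33   0.1  ] [ 0.64  -0.242  0.11 ]
0.11 47 [ 0.598 -0.334  0.11 ] [ 0.638 -0.236  0.12 ]
{'t': 2.85, 'q': array([ 0.36427988,  0.68580708, -0.02295135,  1.65361113,  0.02029966,
        0.80245729, -1.545459  ]), 'joint_vel': array([-6.65057611e-04,  6.33913816e-04,  3.07685146e-04,  1.98134319e-03,
        8.44784285e-04, -2.83650627e-03, -9.50810223e-05]), 'joint_torque': array([ 2.38273889e-03, -6.62635517e+01,  1.31554697e+00, -2.26363349e+01,
        1.00304376e-02,  1.10597433e-03,  1.83651196e-04]), 'eef_pos': array([ 0.62007353, -0.29150166,  0.03691813]), 'tool_rot': array([ 2.55726092e-05,  9.88236618e-01, -1.52932617e-01, -3.08631216e-05]), 'contact_force': array([0.36405974, 0.58470036, 0.21048206]), 'torque': array([ 0.04664332,  0.00615578, -0.01046758]), 'grasp_force': 0.0, 'gripper_width': 0.2989147550577119}
```

View pics/t1.png

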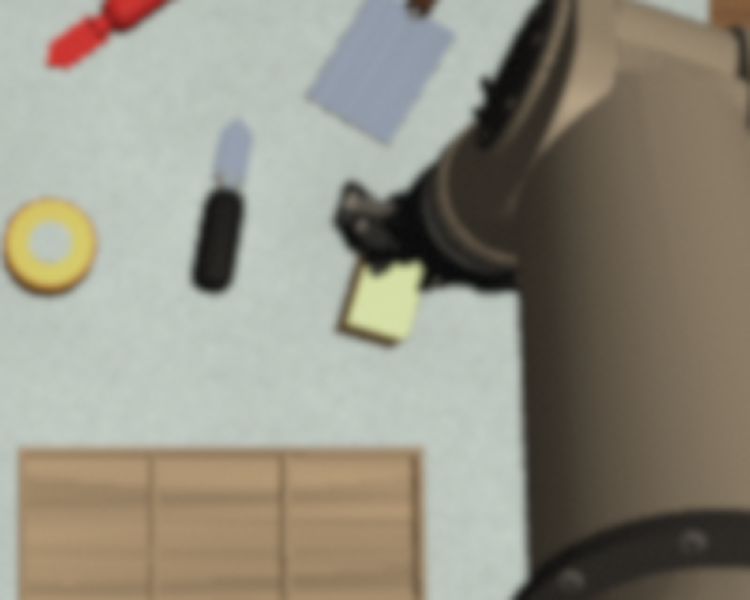

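The side depth puts the fingertips at z≈0.058 m, where the reported TCP would give about 0.015 m. So the reported height (or tool length) is off by about 40 mm. I trust the cameras here: the table and the object tops read correctly. I'll go lower in small steps and watch the force.

{"fn": "servo_tool", "kwargs": {"motion": [[[1, 0, 0, 0, 0], [1, 0, 0, 0, 0], [1, 0, 0, 0, 0], [1, 0, 0, 0, 0], [1, 0, 0.03, -0.3, 0], [1, 0, 0, -0.3, 0], [1, 0, 0, -0.25, 0], [1, 0, 0, 0, 0], [1, 0, 0, 0, 0]]]}}

```text
t: 3.75
eef_pos: [0.6197, -0.2902, 0.0022]
tool_rot: [-0.0, 0.988, -0.153, -0.001]
contact_force: [-0.1, 0.7, 0.6]
gripper_width: 1.0
grasp_force: 0.0
```

```bash
cat >> h.py <<'E'
def fingers(x,y):
    p,d,W=cam("side")
    m=(p.max(-1)<75)&(np.ptp(p.astype(int),axis=-1)<16)&(np.hypot(W[...,0]-x,W[...,1]-y)<.07)&(W[...,2]>.006)
    q=W[m]
    for a in np.arange(0,.1,.01):
        k=q[(q[:,2]>=a)&(q[:,2]<a+.01)]
        if len(k): print(round(a,2),len(k),k.min(0).round(3),k.max(0).round(3))
    return p
E
python3 -c "
from h import *
fingers(.62,-.29)"
```

```text
0.03 7 [ 0.602 -0.332  0.036] [ 0.632 -0.24   0.04 ]
0.04 19 [ 0.597 -0.334  0.04 ] [ 0.64  -0.235  0.049]
0.05 19 [ 0.597 -0.335  0.05 ] [ 0.638 -0.234  0.06 ]
0.06 16 [ 0.598 -0.334  0.061] [ 0.633 -0.236  0.069]
0.07 19 [ 0.595 -0.347  0.072] [ 0.631 -0.221  0.079]
0.08 40 [ 0.59  -0.357  0.08 ] [ 0.649 -0.223  0.089]
0.09 40 [ 0.59  -0.353  0.091] [ 0.649 -0.221  0.1  ]
```

{"fn": "servo_tool", "kwargs": {"motion": [[[1, 0, 0, -0.15, 0], [1, 0, 0, -0.15, 0], [1, 0, 0, 0, 0], [0.3, 0, 0, 0, 0], [0.3, 0, 0, 0, 0], [0.3, 0, 0, 0, 0], [0.3, 0, 0, 0, 0], [0.3, 0, 0, 0, 0]]], "newtons": 40}}

```text
t: 4.6
eef_pos: [0.6205, -0.2905, -0.0087]
tool_rot: [0.0, 0.988, -0.153, 0.0]
contact_force: [0.2, 1.1, 1.3]
gripper_width: 0.461
grasp_force: 41.5
```

```bash
python3 -c "
from h import *
fingers(.62,-.29);o=bot.get_obs();print(o['eef_pos'],o['grasp_force'],o['gripper_width'])"
```

```text
0.01 2 [ 0.625 -0.263  0.016] [ 0.632 -0.263  0.018]
0.02 9 [ 0.623 -0.264  0.021] [ 0.633 -0.253  0.03 ]
0.03 8 [ 0.624 -0.261  0.031] [ 0.634 -0.255  0.037]
0.04 18 [ 0.605 -0.316  0.04 ] [ 0.629 -0.243  0.05 ]
0.05 35 [ 0.597 -0.327  0.051] [ 0.645 -0.237  0.06 ]
0.06 27 [ 0.595 -0.33   0.06 ] [ 0.644 -0.233  0.069]
0.07 58 [ 0.594 -0.337  0.071] [ 0.644 -0.228  0.08 ]
0.08 64 [ 0.595 -0.338  0.08 ] [ 0.644 -0.224  0.09 ]
0.09 65 [ 0.593 -0.344  0.091] [ 0.646 -0.222  0.1  ]
[ 0.62045741 -0.29048488 -0.00866879] 41.490275859832764 0.4655813690027024
```

{"fn": "servo_tool", "kwargs": {"motion": [[[0.3, 0, 0, 0.5, 0], [0.3, 0, 0, 1, 0], [0.3, 0, 0, 0.5, 0], [0.3, -0.67, 0.08, 0, 0.45], [0.3, -0.67, 0.08, 0, 0.45], [0.3, -0.67, 0.08, 0, 0.45], [0.3, -0.67, 0.08, 0, 0.45], [0.3, -0.67, 0.08, 0, 0.45], [0.3, -0.67, 0.08, 0, 0.46], [0.3, 0, 0, 0, 0], [0.3, 0, 0, 0, 0]]]}}

```text
t: 5.75
eef_pos: [0.459, -0.2713, 0.071]
tool_rot: [0.0, 1.0, 0.008, 0.0]
contact_force: [-0.6, -0.4, -1.3]
gripper_width: 0.463
grasp_force: 41.0
```

{"fn": "servo_tool", "kwargs": {"motion": [[[0.3, 0, 0, -0.6, 0], [0.3, 0, 0, -0.6, 0], [0.3, 0, 0, -0.3, 0], [0.3, 0, 0, -0.2, 0], [0.3, 0, 0, -0.15, 0], [0.3, 0, 0, 0, 0], [0.3, 0, 0, 0, 0]]]}}

```text
t: 6.45
eef_pos: [0.4599, -0.2714, -0.0027]
tool_rot: [0.0, 1.0, 0.009, 0.0]
contact_force: [-0.2, -0.3, -1.5]
gripper_width: 0.464
grasp_force: 41.2
```

Run:
```python
from h import *
p,d,W=cam("side"); cv2.imwrite("pics/s2.png",cv2.resize(p[100:240,280:430,::-1],(643,600),interpolation=cv2.INTER_CUBIC))
```

```text
(no output)
```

View pics/s2.png

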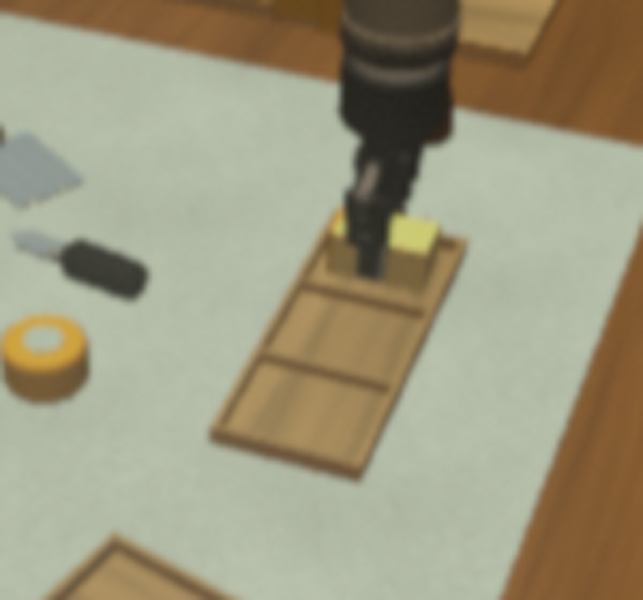

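{"fn": "servo_tool", "kwargs": {"motion": [[[0.3, 0, 0, -0.04, 0], [0.3, 0, 0, 0, 0], [0.65, 0, 0, 0, 0], [0.65, 0, 0, 0, 0], [0.65, 0, 0, 0.2, 0], [0.65, 0, 0, 0.8, 0], [1, 0, 0, 1, 0], [1, 0.75, 0.84, 0, 0], [1, 0.75, 0.84, 0, 0], [1, 0.75, 0.84, 0, 0], [1, 0.75, 0.84, 0, 0], [1, 0.75, 0.84, 0, 0], [1, 0.75, 0.84, 0, 0], [1, 0, 0, 0, 0], [1, 0, 0, 0, 0]]]}}

```text
t: 8.0
eef_pos: [0.6396, -0.0681, 0.0755]
tool_rot: [-0.0, 1.0, 0.01, 0.0]
contact_force: [-1.4, -0.7, -0.1]
gripper_width: 0.995
grasp_force: 0.0
```

Run:
```python
from h import *
p,d,W=cam("side"); cv2.imwrite("pics/s3.png",cv2.resize(p[60:260,220:440,::-1],(660,600),interpolation=cv2.INTER_CUBIC))
m=(W[...,2]>.032)&(W[...,2]<.06)&(np.hypot(W[...,0]-.46,W[...,1]+.271)<.06); q=W[m];print(np.percentile(q,[5,95],axis=0),cv2.minAreaRect(q[:,:2].astype(np.float32)*1000))
```

```text
[[ 0.42402914 -0.28776756  0.03454412]
 [ 0.49169658 -0.24966868  0.04308381]] ((458.8122863769531, -269.84906005859375), (74.92938995361328, 45.05160903930664), 1.9459459781646729)
```

View pics/s3.png

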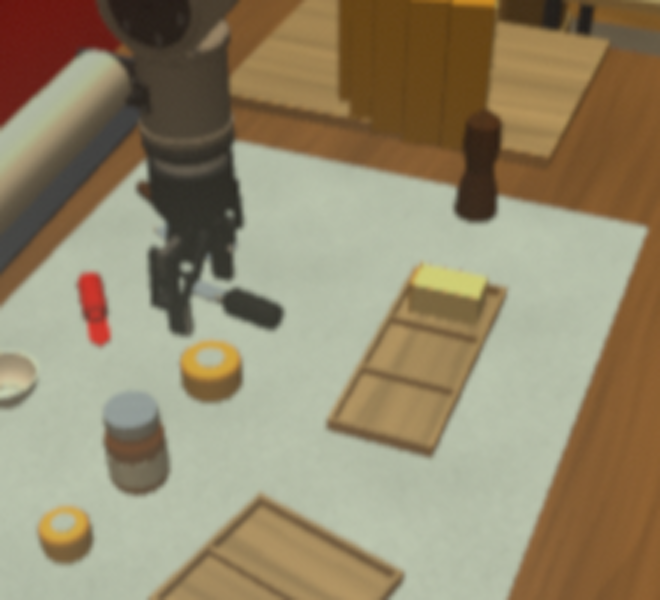

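{"fn": "servo_tool", "kwargs": {"motion": [[[1, 0, -0.04, -0.8, 0], [1, 0, 0, -0.8, 0], [1, 0, 0, -0.4, 0], [1, 0, 0, -0.2, 0], [1, 0, 0, 0, 0], [0.55, 0, 0, 0, 0], [0.55, 0, 0, 0, 0], [0.55, 0, 0, 0, 0], [0.55, 0, 0, 0, 0]]], "newtons": 40}}

```text
t: 8.95
eef_pos: [0.6406, -0.0714, -0.0109]
tool_rot: [0.0, 1.0, 0.009, 0.001]
contact_force: [-0.8, -0.6, 6.6]
gripper_width: 0.705
grasp_force: 44.6
```

{"fn": "servo_tool", "kwargs": {"motion": [[[0.55, 0, 0, 0.3, 0], [0.55, 0, 0, 1, 0], [0.55, 0, 0, 0.7, 0], [0.55, -0.92, -0.14, 0, 0], [0.55, -0.92, -0.14, 0, 0], [0.55, -0.92, -0.14, 0, 0], [0.55, -0.92, -0.14, 0, 0], [0.55, -0.91, -0.14, 0, 0], [0.55, 0, 0, 0, 0], [0.55, 0, 0, 0, 0]]]}}

```text
t: 9.95
eef_pos: [0.4557, -0.0994, 0.0682]
tool_rot: [0.0, 1.0, 0.009, 0.001]
contact_force: [1.1, -0.6, -1.7]
gripper_width: 0.708
grasp_force: 43.9
```

Run:
```python
from h import *
p,d,W=cam("side"); cv2.imwrite("pics/s4.png",cv2.resize(p[100:250,280:440,::-1],(640,600),interpolation=cv2.INTER_CUBIC))
q=W[(W[...,2]>.03)&(p[...,0].astype(int)-p[...,2]>70)&(np.hypot(W[...,0]-.457,W[...,1]+.1)<.06)];print(len(q),np.percentile(q,[1,50,99],axis=0).round(4))
```

```text
114 [[ 0.4252 -0.1362  0.1059]
 [ 0.4383 -0.0927  0.1129]
 [ 0.4891 -0.0689  0.4834]]
```

View pics/s4.png

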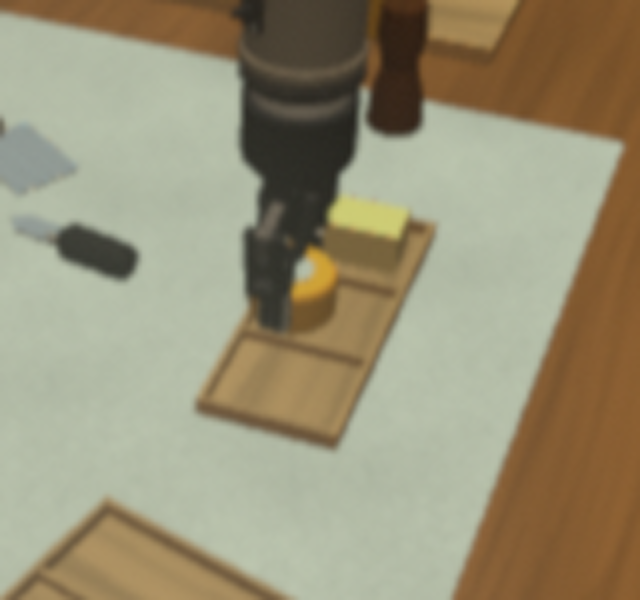

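{"fn": "servo_tool", "kwargs": {"motion": [[[0.55, 0.03, 0, -0.6, 0], [0.55, 0, 0, -0.6, 0], [0.55, 0, 0, -0.4, 0], [0.55, 0, 0, -0.18, 0], [0.55, 0, 0, -0.04, 0], [0.55, 0, 0, 0, 0], [0.55, 0, 0, 0, 0]]]}}

```text
t: 10.7
eef_pos: [0.4578, -0.0992, -0.0048]
tool_rot: [0.0, 1.0, 0.009, 0.001]
contact_force: [0.9, 1.0, -0.1]
gripper_width: 0.703
grasp_force: 44.0
```

{"fn": "servo_tool", "kwargs": {"motion": [[[0.95, 0, 0, 0, 0], [0.95, 0, 0, 0, 0], [0.95, 0, 0, 0.2, 0], [0.95, 0, 0, 0.8, 0], [1, 0, 0, 1, 0], [1, 0.64, 0.84, 0.4, -0.26], [1, 0.64, 0.84, 0, -0.26], [1, 0.64, 0.84, 0, -0.26], [1, 0.64, 0.84, 0, -0.26], [1, 0.64, 0.84, 0, -0.26], [1, 0.64, 0.84, 0, -0.26], [1, 0.64, 0.84, 0, -0.26], [1, 0.64, 0.84, 0, -0.26], [1, 0, 0, 0, 0], [1, 0, 0, 0, 0]]]}}

```text
t: 12.2
eef_pos: [0.6615, 0.1708, 0.0907]
tool_rot: [-0.0, 0.993, -0.114, -0.0]
contact_force: [0.5, -0.9, -0.0]
gripper_width: 0.999
grasp_force: 0.0
```

Run:
```python
from h import *
p,d,W=cam("side"); cv2.imwrite("pics/s5.png",cv2.resize(p[100:330,200:440,::-1],(626,600),interpolation=cv2.INTER_CUBIC))
q=W[(W[...,2]>.033)&(np.hypot(W[...,0]-.457,W[...,1]+.1)<.045)];print(len(q),np.percentile(q,[1,50,99],axis=0).round(4))
print(bot.get_obs()["eef_pos"])
```

```text
249 [[ 0.4275 -0.1232  0.0333]
 [ 0.4548 -0.0926  0.0388]
 [ 0.4832 -0.0677  0.0427]]
[0.66120959 0.16899157 0.09064056]
```

View pics/s5.png

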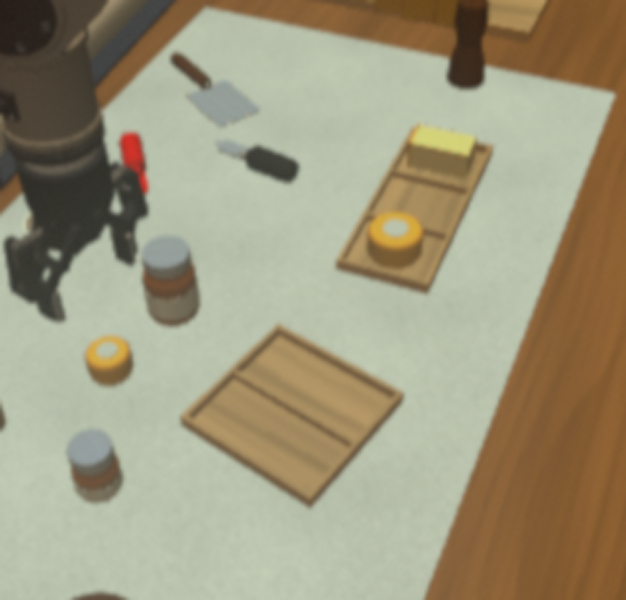

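{"fn": "servo_tool", "kwargs": {"motion": [[[1, 0, 0, -1, 0], [1, 0, 0, -0.9, 0], [1, 0, 0, -0.4, 0], [1, 0, 0, -0.25, 0], [1, 0, 0, 0, 0], [0.35, 0, 0, 0, 0], [0.35, 0, 0, 0, 0], [0.35, 0, 0, 0, 0], [0.35, 0, 0, 0, 0], [0.35, 0, 0, 0, 0]]], "newtons": 40}}

```text
t: 13.25
eef_pos: [0.6626, 0.1698, -0.0099]
tool_rot: [-0.0, 0.993, -0.116, 0.001]
contact_force: [-1.2, -0.6, 6.4]
gripper_width: 0.518
grasp_force: 40.6
```

{"fn": "servo_tool", "kwargs": {"motion": [[[0.35, 0, 0, 0.3, 0], [0.35, 0, 0, 1, 0], [0.35, 0, 0, 0.7, 0], [0.35, -0.92, 0.07, 0, 0], [0.35, -0.92, 0.07, 0, 0], [0.35, -0.92, 0.07, 0, 0], [0.35, -0.92, 0.07, 0, 0], [0.35, -0.92, 0.07, 0, 0], [0.35, 0, 0, 0, 0], [0.35, 0, 0, 0, 0]]]}}

```text
t: 14.25
eef_pos: [0.4777, 0.184, 0.0695]
tool_rot: [-0.0, 0.993, -0.115, 0.001]
contact_force: [1.5, 0.7, 0.2]
gripper_width: 0.518
grasp_force: 41.1
```

Down to -0.0045: 0.074 m, which is 1.85 rows.

{"fn": "servo_tool", "kwargs": {"motion": [[[0.35, 0, 0, -0.6, 0], [0.35, 0, 0, -0.6, 0], [0.35, 0, 0, -0.4, 0], [0.35, 0, 0, -0.2, 0], [0.35, 0, 0, -0.05, 0], [0.35, 0, 0, 0, 0], [0.35, 0, 0, 0, 0]]]}}

```text
t: 14.95
eef_pos: [0.4791, 0.1839, -0.0049]
tool_rot: [-0.0, 0.993, -0.116, 0.001]
contact_force: [1.1, 0.0, -0.4]
gripper_width: 0.523
grasp_force: 41.1
```

Run:
```python
from h import *
p,d,W=cam("side"); cv2.imwrite("pics/s6.png",cv2.resize(p[180:330,210:370,::-1],(640,600),interpolation=cv2.INTER_CUBIC))
```

```text
(no output)
```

View pics/s6.png

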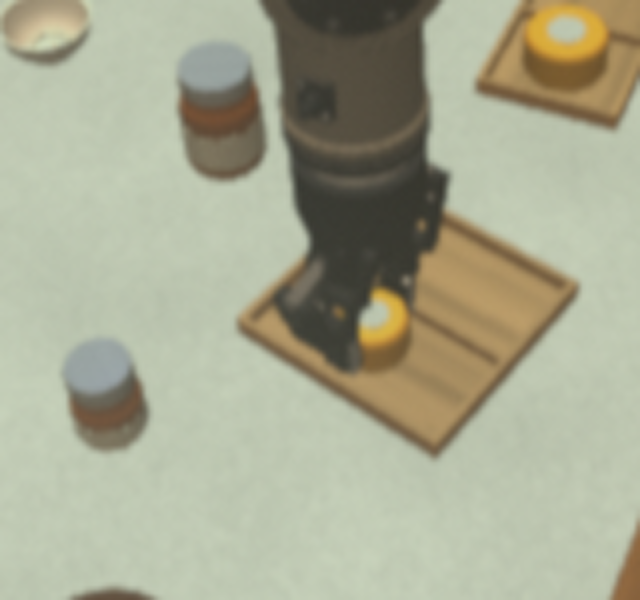

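{"fn": "servo_tool", "kwargs": {"motion": [[[0.8, 0, 0, 0, 0], [0.8, 0, 0, 0, 0], [0.8, 0, 0, 0.2, 0], [0.8, 0, 0, 0.8, 0], [1, 0, 0, 1, 0], [1, 0.61, 0.53, 0.3, 0], [1, 0.61, 0.53, 0, 0], [1, 0.61, 0.53, 0, 0], [1, 0.61, 0.53, 0, 0], [1, 0.61, 0.54, 0, 0], [1, 0, 0, 0, 0], [1, 0, 0, 0, 0]]]}}

```text
t: 16.2
eef_pos: [0.5995, 0.29, 0.0865]
tool_rot: [0.0, 0.993, -0.115, -0.0]
contact_force: [-0.3, -0.4, -0.0]
gripper_width: 1.002
grasp_force: 0.0
```

Run:
```python
from h import *
p,d,W=cam("side")
q=W[(W[...,2]>.028)&(np.hypot(W[...,0]-.479,W[...,1]-.184)<.04)];print(len(q),np.percentile(q,[1,50,99],axis=0).round(4))
p,d,W=cam("top")
q=W[(W[...,2]>.028)&(W[...,2]<.06)&(np.hypot(W[...,0]-.479,W[...,1]-.184)<.04)];print(len(q),np.percentile(q,[1,50,99],axis=0).round(4))
```

```text
680 [[0.448  0.1687 0.0294]
 [0.4717 0.2066 0.5985]
 [0.5    0.2228 0.6215]]
273 [[0.4578 0.1617 0.0298]
 [0.479  0.182  0.0371]
 [0.4992 0.2044 0.0419]]
```

{"fn": "servo_tool", "kwargs": {"motion": [[[1, 0.02, 0, -0.9, 0], [1, 0, 0, -0.7, 0], [1, 0, 0, -0.3, 0], [1, 0, 0, -0.11, 0], [1, 0, 0, 0, 0], [0.35, 0, 0, 0, 0], [0.35, 0, 0, 0, 0], [0.35, 0, 0, 0, 0], [0.35, 0, 0, 0, 0], [0.35, 0, 0, 0, 0]]], "newtons": 40}}

```text
t: 17.3
eef_pos: [0.6012, 0.2905, 0.0077]
tool_rot: [-0.001, 0.993, -0.116, 0.001]
contact_force: [-1.5, -1.5, 6.2]
gripper_width: 0.482
grasp_force: 39.6
```

{"fn": "servo_tool", "kwargs": {"motion": [[[0.35, 0, 0, 0.3, 0], [0.35, 0, 0, 1, 0], [0.35, 0, 0, 0.7, 0], [0.35, -0.3, -0.99, 0.2, 0.175], [0.35, -0.3, -0.99, 0, 0.175], [0.35, -0.3, -0.99, 0, 0.175], [0.35, -0.3, -0.99, 0, 0.175], [0.35, -0.3, -0.99, 0, 0.175], [0.35, -0.3, -0.99, 0, 0.175], [0.35, -0.3, -0.99, 0, 0.175], [0.35, -0.3, -0.99, 0, 0.175], [0.35, -0.3, -0.99, 0, 0.175], [0.35, -0.3, -0.99, 0, 0.175], [0.35, -0.3, -0.99, 0, 0.175], [0.35, -0.3, -0.99, 0, 0.175], [0.35, 0, 0, 0, 0], [0.35, 0, 0, 0, 0]]]}}

```text
t: 19.0
eef_pos: [0.4562, -0.1863, 0.0947]
tool_rot: [0.0, 1.0, 0.009, 0.0]
contact_force: [0.0, 1.0, -2.1]
gripper_width: 0.484
grasp_force: 41.2
```

Run:
```python
from h import *
p,d,W=cam("side"); cv2.imwrite("pics/s7.png",cv2.resize(p[90:240,280:440,::-1],(640,600),interpolation=cv2.INTER_CUBIC))
```

```text
(no output)
```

View pics/s7.png

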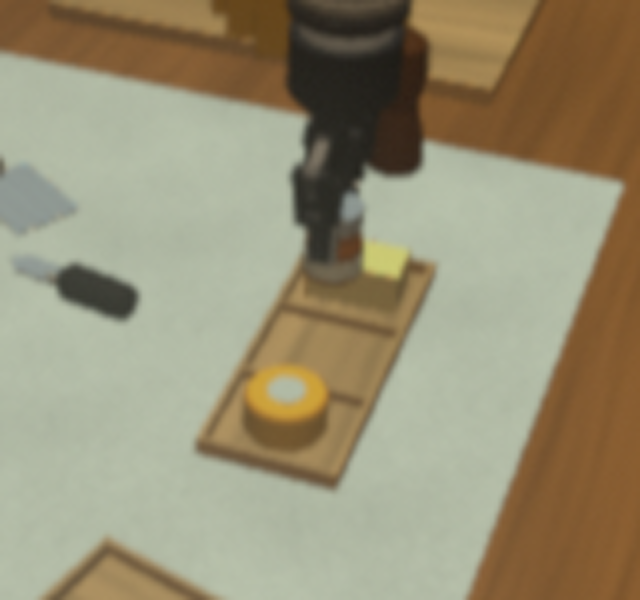

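{"fn": "servo_tool", "kwargs": {"motion": [[[0.35, 0.05, 0.02, -0.6, 0], [0.35, 0, 0, -0.6, 0], [0.35, 0, 0, -0.5, 0], [0.35, 0, 0, -0.25, 0], [0.35, 0, 0, -0.1, 0], [0.35, 0, 0, 0, 0], [0.35, 0, 0, 0, 0]]]}}

```text
t: 19.75
eef_pos: [0.4595, -0.1838, 0.0129]
tool_rot: [0.0, 1.0, 0.011, 0.001]
contact_force: [0.2, -0.1, -1.5]
gripper_width: 0.479
grasp_force: 41.2
```

{"fn": "servo_tool", "kwargs": {"motion": [[[0.35, 0, 0, -0.03, 0], [0.35, 0, 0, -0.03, 0], [0.35, 0, 0, 0, 0], [0.35, 0, 0, 0, 0]]]}}

```text
t: 20.15
eef_pos: [0.4596, -0.184, 0.0124]
tool_rot: [0.0, 1.0, 0.01, 0.001]
contact_force: [-5.9, 2.7, 29.2]
gripper_width: 0.483
grasp_force: 44.2
```

Run:
```python
from h import *
p,d,W=cam("side"); cv2.imwrite("pics/s8.png",cv2.resize(p[120:240,300:430,::-1],(650,600),interpolation=cv2.INTER_CUBIC))
```

```text
(no output)
```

View pics/s8.png

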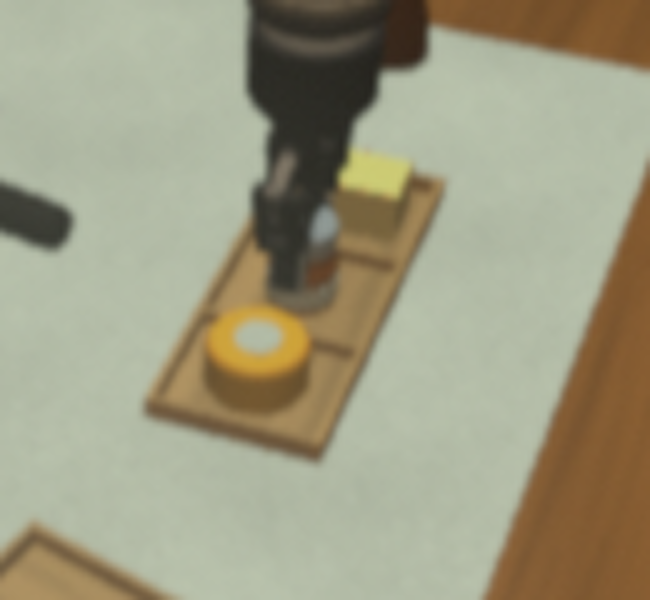

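{"fn": "servo_tool", "kwargs": {"motion": [[[0.35, 0, 0, 0.03, 0], [0.35, 0, 0, 0, 0], [0.68, 0, 0, 0, 0], [0.68, 0, 0, 0, 0], [0.68, 0, 0, 0.3, 0], [0.68, 0, 0, 1, 0], [0.68, 0, 0, 1, 0], [0.8, 0.96, 0.02, 0, -0.32], [0.8, 0.96, 0.02, 0, -0.32], [0.8, 0.96, 0, 0, -0.32], [0.8, 0.96, 0, 0, -0.32], [0.8, 0.96, 0, 0, -0.34], [0.8, 0, 0, 0, 0], [0.8, 0, 0, 0, 0]]]}}

```text
t: 21.6
eef_pos: [0.6505, -0.1824, 0.103]
tool_rot: [-0.0, 0.996, -0.086, -0.0]
contact_force: [-0.8, -0.3, -0.5]
gripper_width: 0.802
grasp_force: 0.0
```

Run:
```python
from h import *
p,d,W=cam("side")
for n,x,y,r,z in(("jar",.4595,-.184,.035,.052),("wheel",.457,-.099,.04,.033),("bar",.46,-.27,.05,.035),("tall",.645,.069,.035,.07)):
    q=W[(W[...,2]>z)&(np.hypot(W[...,0]-x,W[...,1]-y)<r)];print(n,len(q),np.percentile(q,[2,50,98],axis=0).round(4).tolist())
```

```text
jar 116 [[0.4394, -0.2006, 0.0532], [0.4577, -0.1784, 0.0602], [0.4754, -0.1637, 0.0636]]
wheel 250 [[0.4287, -0.1228, 0.034], [0.4551, -0.0934, 0.0387], [0.4824, -0.0691, 0.0421]]
bar 214 [[0.4223, -0.2892, 0.0359], [0.4578, -0.2661, 0.0406], [0.4943, -0.2477, 0.0433]]
tall 250 [[0.6208, 0.0487, 0.0707], [0.6415, 0.0759, 0.0825], [0.6658, 0.0945, 0.0855]]
```

{"fn": "servo_tool", "kwargs": {"motion": [[[0.8, 0.04, 0, -1, 0], [0.8, 0, 0, -1, 0], [0.8, 0, 0, -0.6, 0], [0.8, 0, 0, -0.29, 0], [0.8, 0, 0, 0, 0], [0.2, 0, 0, 0, 0], [0.2, 0, 0, 0, 0], [0.2, 0, 0, 0, 0], [0.2, 0, 0, 0, 0], [0.2, 0, 0, 0, 0]]], "newtons": 50}}

```text
t: 22.65
eef_pos: [0.6535, -0.1831, -0.0107]
tool_rot: [0.0, 0.996, -0.087, 0.002]
contact_force: [-0.4, 0.1, 7.6]
gripper_width: 0.322
grasp_force: 51.5
```

{"fn": "servo_tool", "kwargs": {"motion": [[[0.2, 0, 0, 0.3, 0], [0.2, 0, 0, 1, 0], [0.2, 0, 0, 1, 0], [0.2, -0.52, 0.75, 0.2, -0.05], [0.2, -0.52, 0.75, 0, -0.05], [0.2, -0.52, 0.75, 0, -0.05], [0.2, -0.52, 0.75, 0, -0.05], [0.2, -0.53, 0.75, 0, -0.05], [0.2, -0.53, 0.75, 0, -0.05], [0.2, -0.53, 0.75, 0, -0.05], [0.2, -0.53, 0.76, 0, -0.05], [0.2, -0.53, 0.76, 0, -0.05], [0.2, -0.53, 0.76, 0, -0.05], [0.2, 0, 0, 0, 0], [0.2, 0, 0, 0, 0]]]}}

```text
t: 24.15
eef_pos: [0.4416, 0.1191, 0.0881]
tool_rot: [-0.0, 0.993, -0.116, 0.001]
contact_force: [0.2, 0.0, 0.4]
gripper_width: 0.319
grasp_force: 50.4
```

Run:
```python
from h import *
p,d,W=cam("side"); cv2.imwrite("pics/s9.png",cv2.resize(p[150:330,210:400,::-1],(633,600),interpolation=cv2.INTER_CUBIC))
```

```text
(no output)
```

View pics/s9.png

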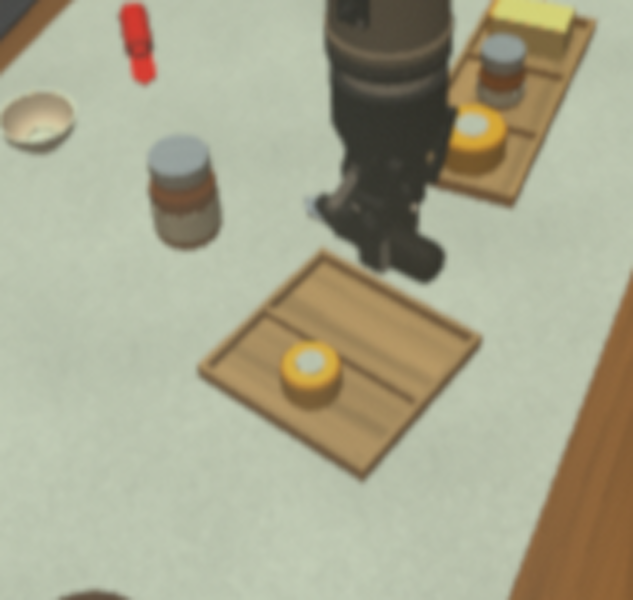

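{"fn": "servo_tool", "kwargs": {"motion": [[[0.2, 0.04, -0.02, -0.8, 0], [0.2, 0, 0, -0.8, 0], [0.2, 0, 0, -0.4, 0], [0.2, 0, 0, -0.2, 0], [0.2, 0, 0, -0.12, 0], [0.2, 0, 0, 0, 0], [0.2, 0, 0, 0, 0]]]}}

```text
t: 24.9
eef_pos: [0.4442, 0.1175, -0.0048]
tool_rot: [-0.0, 0.993, -0.117, 0.001]
contact_force: [0.4, -1.2, -0.4]
gripper_width: 0.319
grasp_force: 50.4
```

Run:
```python
from h import *
p,d,W=cam("side"); cv2.imwrite("pics/s10.png",cv2.resize(p[180:320,250:380,::-1],(557,600),interpolation=cv2.INTER_CUBIC))
```

```text
(no output)
```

View pics/s10.png

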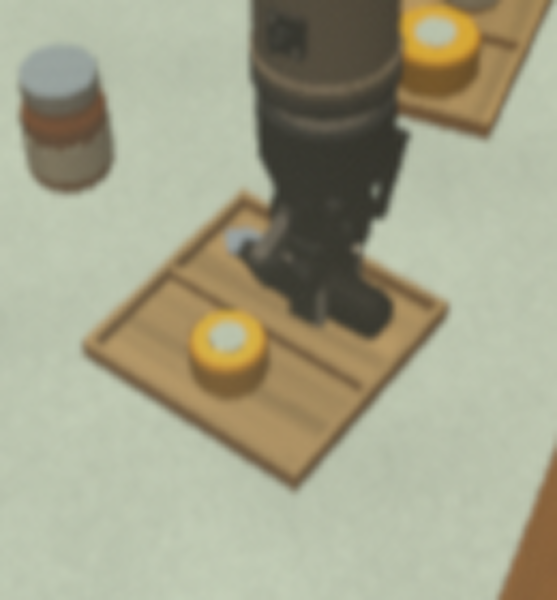

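{"fn": "servo_tool", "kwargs": {"motion": [[[0.2, 0, 0, -0.03, 0], [0.2, 0, 0, 0, 0], [0.45, 0, 0, 0, 0], [0.45, 0, 0, 0, 0], [0.45, 0, 0, 0.2, 0], [0.45, 0, 0, 0.6, 0], [0.45, 0, 0, 1, 0], [0.45, 0, 0, 1, 0], [0.45, 0, 0, 1, 0], [0.45, 0.5, -0.9, 0, 0], [0.45, 0.5, -0.9, 0, 0], [0.45, 0.5, -0.9, 0, 0], [0.45, 0.5, -0.9, 0, 0], [0.45, 0.5, -0.9, 0, 0], [0.45, 0.5, -0.9, 0, 0], [0.45, 0.5, -0.9, 0, 0], [0.45, 0.5, -0.9, 0, 0], [0.45, 0, 0, 0, 0], [0.45, 0, 0, 0, 0]]]}}

```text
t: 26.85
eef_pos: [0.603, -0.1712, 0.1453]
tool_rot: [-0.0, 0.993, -0.118, -0.0]
contact_force: [-0.2, 1.1, 0.1]
gripper_width: 0.451
grasp_force: 0.0
```

Run:
```python
from h import *
for n in("top","side"):
    p,d,W=cam(n); 
    q=W[(W[...,2]>.0185)&(W[...,2]<.06)&(np.hypot(W[...,0]-.455,W[...,1]-.115)<.09)&((W[...,0]-.47)*.2334+(W[...,1]-.149)*.9724<0.002)]
    if n=="top": tp=p
    r=cv2.minAreaRect(q[:,:2].astype(np.float32)*1000)
    e=q[:,:2]-[.470,.149]; t=np.c_[e@[.9724,-.2334],e@[.2334,.9724]]
    print(n,len(q),r,"z",np.percentile(q[:,2],[90,98]),"tray",np.percentile(t,[1,50,99],axis=0).round(4))
cv2.imwrite("pics/t2.png",cv2.resize(tp[90:250,200:480,::-1],(800,457),interpolation=cv2.INTER_CUBIC))
```

```text
top 486 ((461.9560241699219, 112.91529083251953), (74.17216491699219, 152.58999633789062), 75.99385070800781) z [0.03417381 0.03613453] tray [[-0.0749 -0.072 ]
 [-0.009  -0.0376]
 [ 0.0695 -0.0182]]
side 321 ((450.86053466796875, 117.67481231689453), (28.980989456176758, 137.90814208984375), 76.4399642944336) z [0.03167774 0.03269585] tray [[-0.0598 -0.0472]
 [-0.0229 -0.0313]
 [ 0.0506 -0.0207]]
```

View pics/t2.png

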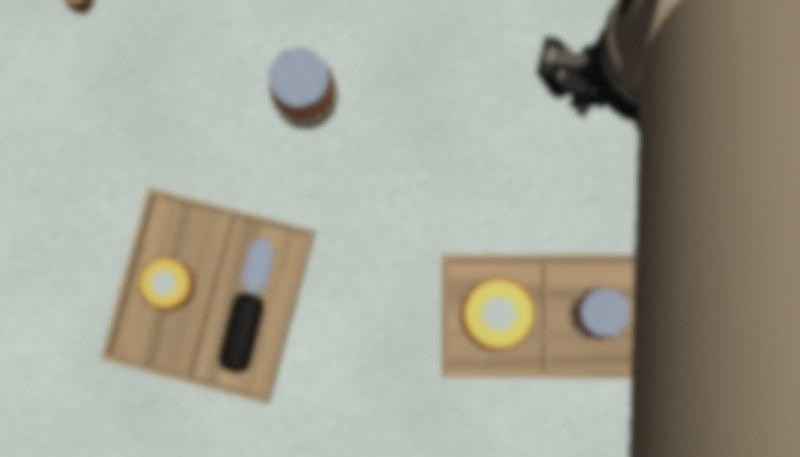

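The top view shows the knife (245,305) wholly inside the right-hand compartment, the small wheel (165,283) in the left one, and the big wheel and jar in the long tray. The bar was confirmed earlier by depth, and the tall jar stands where it was.

```bash
python3 -c "
from station import bot
print(bot.hand_in())"
```

```text
the job is handed in; nothing more can be done
None
```

I made up both cheese kits and handed the job in at about 27 s. In the last camera checks every piece was in its own compartment and flat on the floor, and the tall jar had not moved, but the hand-in returned no verdict.

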